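# Square two cupboard-door panels into a corner fence for hinging

## Task

Lay up the door sample for its hinge: slide the larger wooden panel flush and square into the inside corner of the aluminium fence, its longest side along the long bar, and slide the smaller panel tight up beside it, its shortest side flush against the same long bar and its edge closed against the larger panel, with no gaps. The panels stay flat on the counter all the time (push them, do not lift or tip them), and everything else on the counter is left standing where it is.

Things in the scene. Friction and masses are not known exactly. Their poses are not given: they have to be found in the camera images.
- fence: Fixed L-shaped fence of two plain aluminium bars, 25 mm wide, 30 mm high, screwed to the counter. Origin: on the counter in the open area inside the L; the inside corner lies at (+130, +200) mm of it. Long bar: on the far (+x) side, 310 mm from the inside corner towards -y, inside face looking to -x. Short bar: 130 mm from the inside corner towards -x, inside face looking to -y.
- fence_corner (a point): The inside corner of the fence at counter height, with the fence's axes: the inside face of the long bar is the plane x = 0, that of the short bar the plane y = 0; the panels belong at negative x and negative y.
- door_panel: Larger panel: plywood slab 110 (its x) by 140 (its y) by 22 mm thick, thin dark rectangle on top, about 0.23 kg, flat. Origin: centre of underside. Starts turned at most 0.4 rad from the fence's axes, on either side of the smaller one. Home: 140 mm side on the long bar, 110 mm side on the short bar; origin 55 mm from the long bar and 70 mm from the short bar.
- post_panel: Smaller panel: plywood slab 110 (its x) by 90 (its y) by 22 mm thick, three dark pilot holes in a row on top, about 0.15 kg, flat. Origin: centre of underside. Starts turned at most 0.4 rad from the fence's axes. Home: 90 mm side on the long bar, 110 mm side against the larger panel; origin 55 mm from the long bar and 185 mm from the short bar's plane.
- oil_can: Bystander: upright can, 66 mm in diameter, 150 mm high; origin: centre of its underside.
- padlock: Bystander: brass padlock lying flat, body 55 (x) by 60 (y) by 26 mm centred on the origin, its steel shackle reaching 69 mm from the origin towards +x; origin on the counter.
- carton: Bystander: cardboard carton 90 (x) by 60 (y) by 50 mm high; origin: centre of its underside.
- tape_measure: Bystander: black tape measure standing on edge, 70 (x) by 38 (y) by 64 mm high; origin: centre of its underside.
- strap_hinge: Bystander: flat steel strap hinge lying along its y, from -113 to +75 mm, 60 mm wide at the barrel, 30 mm elsewhere, 10 mm high; origin on the counter.
- stock_bin: Bystander: grey plastic parts bin 120 (x) by 100 (y) by 65 mm high, outside the short bar; origin: centre of its underside.
- spool: Bystander: blue spool, 90 mm in diameter, 60 mm high, standing behind the long bar; origin: centre of its underside.
Not all that is in view belongs to the job. What is shaped like the door_panel but green or turquoise is not meant.

How it is judged (in metres and radians):
At the end, for the whole second after the job is handed in: Both panels flat, at rest, square to the fence within 0.02 rad and within 3 mm of touching the long bar; the larger also within 3 mm of touching the short bar; the smaller closed against the larger (centres under 118 mm apart) and within 5 mm of its home along the long bar (x of door_panel in the frame of fence_corner between -0.058 and -0.052 m and y of door_panel in the frame of fence_corner between -0.073 and -0.067 m and x of post_panel in the frame of fence_corner between -0.058 and -0.052 m and y of post_panel in the frame of fence_corner between -0.19 and -0.18 m and horizontal distance between door_panel and post_panel below 0.118 m and angle between the x axis of each of door_panel, post_panel and the x axis of fence, either way round below 0.02 rad and height (world z) of each of door_panel, post_panel below 0.004 m and linear speed of each of door_panel, post_panel below 0.01 m/s).
It fails at once if a panel is lifted more than 15 mm or tipped more than 0.15 rad (height (world z) of any of door_panel, post_panel above 0.015 m or angle between any of door_panel, post_panel's own z axis and vertical above 0.15 rad).
It fails at once if a bystander is moved more than 20 mm (distance of any of oil_can, padlock, carton, tape_measure, strap_hinge, stock_bin, spool from where it was at the start of the episode above 0.02 m).
It also fails if it takes over 72 s, if anything falls off the work surface, if the arm or the gripper's body presses on something with over 40 N, if the wrist force passes 120 N, or if a joint passes its speed limit or range.

## Robot

A 6-joint arm with a two-finger parallel gripper is mounted at the origin on the work surface. World frame = base frame: x ahead of the robot, y to its left, z up, the work surface at z = 0. Lengths are in m, angles in degrees, forces in N, time in s.
With the tool pointing down it reaches from about 0.325 to 0.775 m from the base axis. Payload 5.5 kg.
Tool frame: the origin (TCP) lies on the centre line of the jaws, within the pads' length; the fingertips stand 22 mm ahead of it and the grasp point (between the pads) lies 3 mm ahead of it; z points along the fingers, y is the line along which they close (so a half turn about z gives the same grasp; the last joint's range is limited). The gripper opens to 85 mm and grips with 20 to 120 N. Pads are 22 mm wide; open, the fingers measure 114 mm over their backs; the gripper's body (76 mm by 85 mm) begins 54 mm behind the grasp point. The pads swing forward as they close: fully open they stand 13 mm farther back than shut.
Start: joints at [67.741, 5.22, 70.514, -0, 104.267, -3.249], TCP at [0.195, 0.567, 0.253] pointing down, gripper open.
Joint ranges: [-164.24, 164.24], [-49.07, 125.15], [9.68, 141.18], [-86.29, 266.29], [3.28, 154.24], [-151.56, 151.56]. Speed limits (degrees/s): [147.25, 147.25, 172.46, 180, 180, 180].

## Interface

Orientations are given as [roll, pitch, yaw] about the fixed x, y, z axes, in that order (R = Rz(yaw) Ry(pitch) Rx(roll)).
In Python, from workcell import r gives the robot as it stands. Calls block until the motion is done:
- r.goto(position, orientation): joint-space move of the TCP to a pose.
- r.movel(position, vel=0.15, attitude=None): straight line of the TCP; attitude=None keeps the orientation; vel is the mean speed in m/s.
- r.goto_joints(angles): joint-space move.
- r.gripper_to(opening, newtons=None): opening from 0.0 (shut) to 1.0 (fully open); newtons is the grip in N (None keeps the last); returns when the fingers have stopped.
- r.sleep(seconds).
- r.inverse_kinematics(position, orientation): joint angles nearest the present ones, or None.
- r.read_camera(name): name is "side" or "top" or "wrist"; returns the picture (400x640x3 uint8, red, green, blue); there is no depth.
- r.camera_info(name): a dict with "intrinsics" (3x3 intrinsics, pixels), "rvec" (rotation vector, rad) and "tvec" (3), from world to camera coordinates, as OpenCV has them. Camera axes: x right, y down, z forward; pixel columns grow to the right and rows downward; lengths in m; the calibration is good to about 2 mm. A picture is of the moment at which its call begins: read the wrist's pose just before it. camera_info takes no time and is no camera call; for the wrist camera it gives the pose at the moment of the call.
A pose or a line that the arm cannot do raises r.IKError and nothing moves.
- r.finish_job(): hands the job in; it is judged then, once.
Readings, each from a call of its own:
- r.read_clock(): time.
- r.read_qpos(): joint angles.
- r.read_qd(): joint speeds.
- r.read_effort(): joint torques, N m.
- r.read_tool_pos(): TCP position.
- r.read_ee_rot(): TCP orientation.
- r.read_contact_force(): force on the tool from outside, world axes, zero at the start.
- r.read_ft_torque(): the same for the moment, N m.
- r.read_gripper_width(): opening from 0.0 (shut) to 1.0 (fully open).
- r.read_grip_force(): force on a finger pad.
Only numpy, scipy, OpenCV 4.12 (cv2) and the standard library are available. Lean on these libraries where they do the work, as an engineer would, in place of code of your own. Each camera call takes 0.05 s, during which the arm holds its last target. There are 200 camera calls.

## Working session

There is one attempt and no reset: what is moved stays moved. The work goes in short steps, each a Python script; the robot and the scene stay as the last script left them, time stands still between calls to the robot, and variables do not carry over. Pictures are saved under pics/ and viewed, at most 10 in all, crops included, and the job is handed in when it is done.

```bash
mkdir -p pics; ls
python3 - <<'E'
from workcell import r
import cv2
for n in ("top","side"):
    im=r.read_camera(n); cv2.imwrite(f"pics/{n}0.png",im[...,::-1])
    i=r.camera_info(n); print(n,i)
print(r.read_clock())
E
```

```text
pics
top {'intrinsics': array([[383.4742265 ,   0.        , 320.44623958],
       [  0.        , 383.4742265 , 200.99170729],
       [  0.        ,   0.        ,   1.        ]]), 'rvec': array([ 2.05424081, -2.1535025 ,  0.23846868]), 'tvec': array([-0.01079237,  0.52305498,  1.10501189])}
side {'intrinsics': array([[371.54356371,   0.        , 319.97449086],
       [  0.        , 371.54356371, 202.98569043],
       [  0.        ,   0.        ,   1.        ]]), 'rvec': array([ 2.19808453, -0.81193731,  0.32692025]), 'tvec': array([-0.4086636 ,  0.23194251,  0.68922252])}
0.1
```

View pics/top0.png

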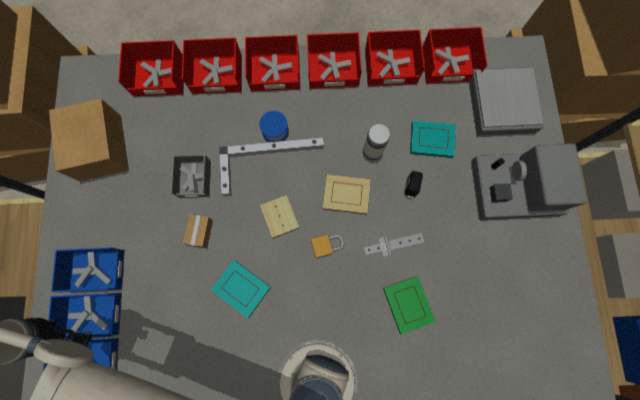

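View pics/side0.png

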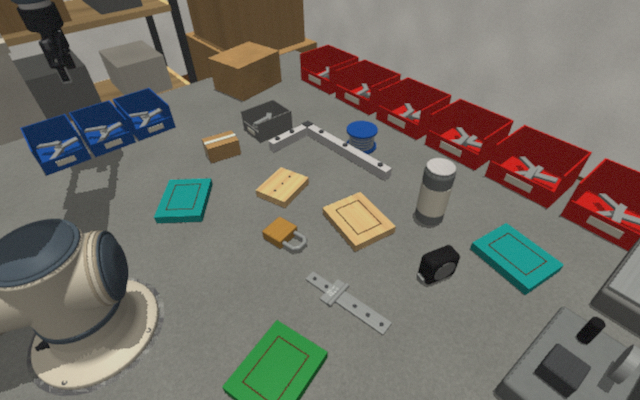

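Top view: the fence's inside corner is near (229,154), with the long bar running right to (324,143). The door panel is at (347,194), to the right, and the post panel is at (280,216). The can (376,140), padlock (325,245) and tape (414,184) are the nearby bystanders. The side view agrees. Next I'll measure the poses.

```bash
cat > h.py <<'E'
from workcell import r
import cv2, numpy as np
def unproj(n,px,z):
    i=r.camera_info(n);K=i["intrinsics"];R=cv2.Rodrigues(i["rvec"])[0];t=np.ravel(i["tvec"])
    px=np.asarray(px,float).reshape(-1,2)
    d=np.c_[px,np.ones(len(px))]@np.linalg.inv(K).T@R; c=-R.T@t
    return (c+d*((z-c[2])/d[:,2])[:,None])[:,:2]
def proj(n,P):
    i=r.camera_info(n);return cv2.projectPoints(np.asarray(P,float),i["rvec"],np.ravel(i["tvec"]),i["intrinsics"],None)[0][:,0]
def mask(im,kind):
    h=cv2.cvtColor(im,cv2.COLOR_RGB2HSV).astype(int);H,S,V=h[...,0],h[...,1],h[...,2]
    return ((H>15)&(H<32)&(S>50)&(S<150)&(V>140) if kind=="wood" else (S<40)&(V>165)).astype(np.uint8)
def panels(im,n="top",box=(180,130,400,300)):
    m=mask(im,"wood"); m=cv2.morphologyEx(m,cv2.MORPH_CLOSE,np.ones((5,5)))
    x0,y0,x1,y1=box; k=np.zeros_like(m);k[y0:y1,x0:x1]=1;m*=k
    out=[]
    for c in cv2.findContours(m,0,cv2.CHAIN_APPROX_NONE)[0]:
        if cv2.contourArea(c)<400: continue
        w=unproj(n,c,0.022); rc=cv2.minAreaRect((w*1000).astype(np.float32)); out.append((c,rc))
    return out
E
python3 - <<'E'
from h import *
im=r.read_camera("top")
for c,rc in panels(im): print(np.round(rc[0],1),np.round(rc[1],1),round(rc[2],1), np.round(cv2.boxPoints(rc)).tolist())
m=mask(im,"f"); k=np.zeros_like(m);k[130:200,215:330]=1
c=max(cv2.findContours(m*k,0,cv2.CHAIN_APPROX_NONE)[0],key=cv2.contourArea)
print(cv2.contourArea(c)); a=cv2.approxPolyDP(c,2.5,True)[:,0]; print(a.tolist()); print(np.round(unproj("top",a,.03)*1000).tolist())
names=dict(can=(376,140,.15),lock=(325,245,.02),tape=(414,184,.064),hinge=(394,245,.01),spool=(274,124,.06),bin=(192,175,.065),carton=(197,231,.05))
for n,(u,v,z) in names.items(): print(n,np.round(unproj("top",(u,v),z)*1000))
b=im[125:265,180:400].copy(); cv2.imwrite("pics/crop1.png",cv2.resize(b,None,fx=3.6,fy=3.6,interpolation=cv2.INTER_CUBIC)[...,::-1])
E
```

```text
[458. 354.] [58.8 86.8] 79.6 [[410.0, 333.0], [495.0, 317.0], [506.0, 375.0], [421.0, 391.0]]
[490.7  95.2] [109.   89.3] 18.8 [[425.0, 120.0], [454.0, 35.0], [557.0, 71.0], [528.0, 155.0]]
[ 552.6 -118.8] [139.5 108.7] 80.3 [[487.0, -178.0], [594.0, -197.0], [618.0, -59.0], [511.0, -41.0]]
144.0
[[312, 144], [310, 140], [277, 143], [277, 147]]
[[718.0, -17.0], [732.0, -11.0], [727.0, 95.0], [713.0, 95.0]]
can [[ 674. -204.]]
lock [[392. -43.]]
tape [[ 560. -323.]]
hinge [[ 383. -256.]]
spool [[779. 100.]]
bin [[621. 354.]]
carton [[449. 340.]]
```

View pics/crop1.png

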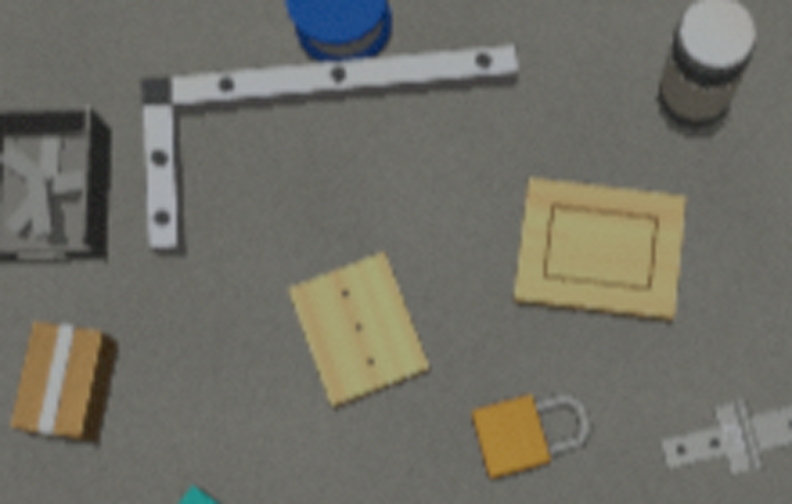

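Crop: door and post panel match their true sizes, at (347,194) and (280,216). In the crop, the fence's inside edge runs from (174,105) to (518,73), and the short bar's from (174,105) to (178,247). I'll compute the fence frame and refine it with a subpixel fit.

Run:
```python
from h import *
from scipy.optimize import minimize
ims=[r.read_camera("top").astype(float) for _ in range(4)]
im=np.mean(ims,0); g=cv2.cvtColor(im.astype(np.float32),cv2.COLOR_RGB2GRAY)
c=lambda x,y:((180+(x+.5)/3.6-.5),(125+(y+.5)/3.6-.5))
P=unproj("top",[c(174,105),c(518,73),c(178,247)],.03); print(np.round(P*1000,1))
print(np.linalg.norm(P[1]-P[0]),np.linalg.norm(P[2]-P[0]))
d=P[0]-P[1]; yaw0=np.arctan2(-d[0],d[1]); print("yaw0",np.degrees(yaw0))
# template: mean brightness inside the bars' tops minus ring around
def rect(x0,x1,y0,y1):
    X,Y=np.meshgrid(np.arange(x0,x1+1e-9,.002),np.arange(y0,y1+1e-9,.002));return np.c_[X.ravel(),Y.ravel()]
ins=np.vstack([rect(.002,.023,-.308,-.004),rect(-.128,-.004,.002,.023)])
outs=np.vstack([rect(-.008,-.003,-.305,-.006),rect(.028,.032,-.308,-.0),rect(-.128,-.006,-.008,-.003),rect(-.128,0,.028,.032),rect(0,.025,-.318,-.313),rect(-.138,-.133,0,.025)])
def samp(F,p):
    cs,s=np.cos(p[2]),np.sin(p[2]); w=F@np.array([[cs,s],[-s,cs]])+p[:2]
    q=proj("top",np.c_[w,np.full(len(w),.03)]).astype(np.float32)
    return cv2.remap(g.astype(np.float32),q[:,0],q[:,1],cv2.INTER_LINEAR).ravel()
f=lambda p:-(samp(ins,p).mean()-samp(outs,p).mean())
b=minimize(f,[*P[0],yaw0],method="Nelder-Mead",options=dict(initial_simplex=np.array([[*P[0],yaw0]]+[[P[0][0]+a,P[0][1]+bb,yaw0+cc] for a,bb,cc in((.006,0,0),(0,.006,0),(0,0,.03))])))
print(b.x*[1000,1000,57.3],b.fun,f([*P[0],yaw0]))
x,y,a=b.x;R=np.array([[np.cos(a),-np.sin(a)],[np.sin(a),np.cos(a)]])
for n,q,w in(("door",(.5526,-.1188),-9.9),("post",(.4907,.0952),18.8)): print(n,(np.array(q)-[x,y])@R*1000,w-np.degrees(a))
for n,q in dict(can=(674,-204),lock=(392,-43),tape=(560,-323),hinge=(383,-256),carton=(450,340)).items(): print(n,(np.array(q)/1000-[x,y])@R*1000)
print("reach of bar pts",[np.hypot(*(R@np.array(v)+[x,y])) for v in((0,-.31),(0,0),(-.055,-.07),(-.11,-.31))])
```

```text
[[697.3 252.9]
 [712.8 -54.2]
 [566.8 248.6]]
0.3075186875903039 0.1305547934525746
yaw0 2.8885532849114646
[699.30898739 256.97982006   2.88885863] -67.67079162597656 -57.079178
door [-165.46000719 -367.90893733] -12.788645844045766
post [-216.49681934 -151.06140148] 15.911354155954236
can [ -48.50791864 -459.11863519]
lock [-322.03600003 -284.11181049]
tape [-168.3600741  -572.22239654]
hinge [-341.75870473 -496.38760968]
carton [-244.8084022    95.47862423]
reach of bar pts [np.float64(0.7168657455073608), np.float64(0.7450313334154616), np.float64(0.6736083894830959), np.float64(0.6078609164209666)]
```

```bash
cat >> h.py <<'E'
CX,CY,A=.6985,.2555,np.radians(2.89)
RF=np.array([[np.cos(A),-np.sin(A)],[np.sin(A),np.cos(A)]])
def W(x,y): return RF@np.array([x,y])/1000+[CX,CY]       # fence mm -> world m
def Fm(p): return (np.asarray(p)[:2]-[CX,CY])@RF*1000
def att(along):  # closing line along fence 'x' or 'y', yaw nearest to an easy joint 6
    y=np.degrees(A)+(90 if along=="x" else 0)
    best=None
    for k in (-180,0,180):
        q=r.inverse_kinematics([*W(-150,-250),.2],[180,0,y+k])
        if q is not None and (best is None or abs(q[5])<best[0]): best=(abs(q[5]),y+k)
    return [180,0,best[1]]
def go(x,y,z,o): r.goto([*W(x,y),z],o)
def line(x,y,z,vel=.12): r.movel([*W(x,y),z],vel=vel)
def force(): return np.asarray(r.read_contact_force())
def fF():
    f=force(); return np.r_[f[:2]@RF,f[2]]
def press(dx,dy,z,x,y,lim=10,maxmm=14,step=1.0):
    """advance from (x,y) in 1 mm steps along (dx,dy) until the push-back reaches lim"""
    for i in range(int(maxmm/step)):
        x+=dx*step;y+=dy*step; line(x,y,z,.03)
        f=-(fF()[:2]@[dx,dy])
        if f>lim: break
    print("press end",round(x,1),round(y,1),"F",np.round(fF(),1),"tcp",np.round(Fm(r.read_tool_pos()),1),"t",r.read_clock()); return x,y
def see():
    im=r.read_camera("top")
    for c,rc in panels(im):
        if max(rc[1])<85 or rc[0][1]>300: continue
        a=(rc[2]-np.degrees(A)+45)%90-45
        print("panel",np.round(Fm(np.array(rc[0])/1000),1),np.round(rc[1]),"rot %.1f"%a)
    return im
E
python3 - <<'E'
from h import *
print(r.read_ee_rot(),r.read_gripper_width())
o=att("x");print(o,att("y"))
r.gripper_to(.7)
go(-165,-480,.20,o); print(r.read_clock(),r.read_qpos(),force())
line(-165,-480,.045,.15); z=.045; f0=force()[2]; print(f0)
while z>.008:
    z-=.003; line(-165,-480,z,.03)
    if abs(force()[2]-f0)>4: break
print("z touch",z,force(),r.read_tool_pos(),r.read_clock())
z+=.006; line(-165,-480,z,.05); print(z,force(),r.read_clock())
see()
E
```

```text
[-1.79974937e+02 -1.53379376e-03  1.60992864e+02] 0.9987910751062744
[180, 0, np.float64(92.89)] [180, 0, np.float64(2.89)]
3.8167 [-2.57487433e+01  5.62796110e+00  7.54589408e+01  9.75413961e-03
  9.89036420e+01 -2.87091814e+01] [-0.08361133  0.99298322  0.21026594]
0.09077777265500289
z touch 0.014999999999999993 [-3.06396331  2.49699936  8.28105228] [ 0.55824241 -0.23234317  0.0169787 ] 7.5
0.02099999999999999 [0.29658071 0.3845242  0.29316545] 7.7667
panel [-215.6 -149.7] [109.  89.] rot 15.8
panel [-162.7 -357.4] [120. 108.] rot -12.6
```

Run:
```python
from h import *
z=.022
line(-165,-361,z,.06); print(fF(),r.read_clock())
line(-165,-380,z,.15); line(-165,-385,.20,.25)
o=att("y"); go(-290,-230,.2,o)
im=see(); print(r.read_clock())
cv2.imwrite("pics/t2.png",cv2.resize(im[110:270,170:430],None,fx=3,fy=3)[...,::-1])
```

```text
[-0.22546154  0.64769846  0.10039914] 9.95
12.7333
```

View pics/t2.png

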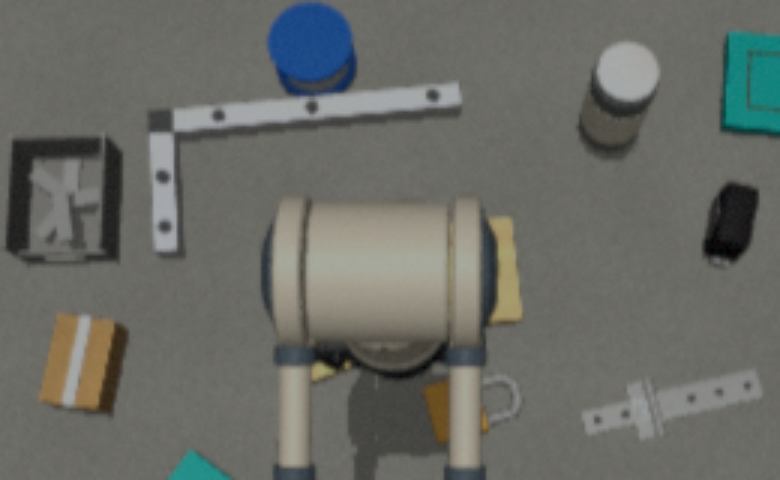

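The arm hides both panels in the top view; the door's right edge shows at (505–522, 215–320), so it did move. I'll try measuring from the side camera.

Run:
```python
from h import *
im=r.read_camera("side")
for c,rc in panels(im,"side",(200,100,450,300)):
    print(np.round(Fm(np.array(rc[0])/1000),1),np.round(rc[1]),(rc[2]-np.degrees(A)+45)%90-45, c[:,0].min(0),c[:,0].max(0))
cv2.imwrite("pics/s2.png",im[60:300,200:500,::-1])
```

```text
[-195.8 -230.6] [135. 262.] 11.22154556274414 [255 167] [363 228]
```

View pics/s2.png

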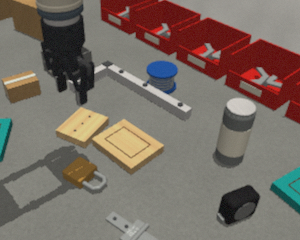

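The side crop shows the door with its corners at about (163,148), (130,172), (93,146) and (127,120), just short of the post panel. The gripper is clear above.

Run:
```python
from h import *
c=np.array([(163,147),(131,169),(93,146),(127,121)])+[200,60]
p=np.array([Fm(q) for q in unproj("side",c,.022)]);print(np.round(p),np.round(p.mean(0)))
print(np.round([np.linalg.norm(p[i]-p[i-1]) for i in range(4)]),np.degrees(np.arctan2(*(p[0]-p[1])[::-1])))
```

```text
[[-138. -355.]
 [-242. -353.]
 [-255. -236.]
 [-132. -225.]] [-191. -292.]
[130. 104. 118. 123.] -0.9031132546079231
```

```bash
cat >> h.py <<'E'
def aside(o): r.goto([.30,.50,.22],o); return see()
E
python3 - <<'E'
from h import *
im=aside(att("y")); print(r.read_clock())
c=lambda x,y:((180+(x+.5)/3.6-.5),(125+(y+.5)/3.6-.5))
print([np.round(Fm(q)) for q in unproj("top",[c(473,410),c(535,394),c(551,462),c(490,477)],.026)])
E
```

```text
panel [-190.9 -228.5] [131. 259.] rot 11.3
14.6667
[array([-298., -242.]), array([-289., -296.]), array([-348., -304.]), array([-355., -251.])]
```

```bash
cat >> h.py <<'E'
def panels(im,n="top",box=(180,130,400,300)):
    m=mask(im,"wood"); x0,y0,x1,y1=box; k=np.zeros_like(m);k[y0:y1,x0:x1]=1;m*=k
    m=cv2.resize(m*255,None,fx=4,fy=4,interpolation=cv2.INTER_LINEAR)
    m=(m>127).astype(np.uint8); m=cv2.morphologyEx(m,cv2.MORPH_CLOSE,np.ones((5,5)))
    h=cv2.findContours(m,cv2.RETR_EXTERNAL,cv2.CHAIN_APPROX_NONE)[0]; cv2.drawContours(m,h,-1,1,-1)
    m=cv2.erode(m,np.ones((17,17))); out=[]
    for c in cv2.findContours(m,0,cv2.CHAIN_APPROX_NONE)[0]:
        if cv2.contourArea(c)<4000: continue
        w=unproj(n,(c+.5)/4-.5,0.022); rc=cv2.minAreaRect((w*1000).astype(np.float32)); out.append((c,(rc[0],(rc[1][0]+24,rc[1][1]+24),rc[2])))
    return out
E
python3 - <<'E'
from h import *
im=see()
cv2.imwrite("pics/t3.png",cv2.resize(im[125:265,180:400],None,fx=3.6,fy=3.6,interpolation=cv2.INTER_CUBIC)[...,::-1])
E
```

```text
panel [-215.8 -149.6] [119. 100.] rot 16.1
panel [-180.6 -280. ] [121. 152.] rot 0.2
```

View pics/t3.png

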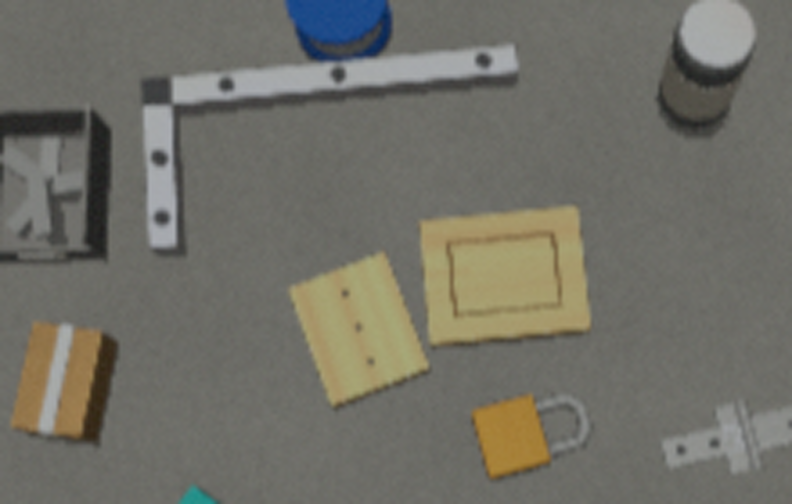

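Clean result: the door is square at fence (-181,-280) and the post is unmoved. There is about 50 mm between the door's near face and the padlock. Now I'll push it onto the long bar.

Run:
```python
from h import *
z=.022; o=att("y")
go(-262,-281,.12,o); line(-262,-281,z,.15)
line(-128,-281,z,.07); print(fF(),r.read_clock())
x,y=press(1,0,z,-128,-281)
line(x-15,y,z,.15); line(x-30,y,.12,.25)
o=att("x"); go(-57,-390,.13,o); im=see(); print(r.read_clock())
```

```text
[-0.6425748   0.00338989 -0.05498525] 19.625
press end -118.0 -281.0 F [-14.2  -0.2   9.6] tcp [-120.5 -281. ] t 22.125
panel [-216.  -149.7] [118.  99.] rot 15.9
panel [ -54.2 -255.2] [104. 120.] rot -4.8
24.4833
```

Run:
```python
from h import *
z=.022
line(-57,-373,.13,.15); line(-57,-373,z,.15); print(fF())
line(-57,-160,z,.08); print(fF(),r.read_clock())
x,y=press(0,1,z,-57,-160,maxmm=18)
line(x,y-15,z,.15); line(x,y-15,.12,.25)
im=aside(att("x")); print(r.read_clock())
cv2.imwrite("pics/t4.png",cv2.resize(im[125:265,180:400],None,fx=3.6,fy=3.6,interpolation=cv2.INTER_CUBIC)[...,::-1])
```

```text
[0.86466614 1.08179507 0.18997681]
[-1.10162689 -2.84833083  1.75462576] 28.425
press end -57.0 -148.0 F [ -1.3 -10.9   0.6] tcp [ -57.  -150.8] t 31.425
panel [-215.9 -149.6] [119. 100.] rot 15.9
panel [-54.9 -69.9] [119. 151.] rot -0.1
34.2417
```

View pics/t4.png

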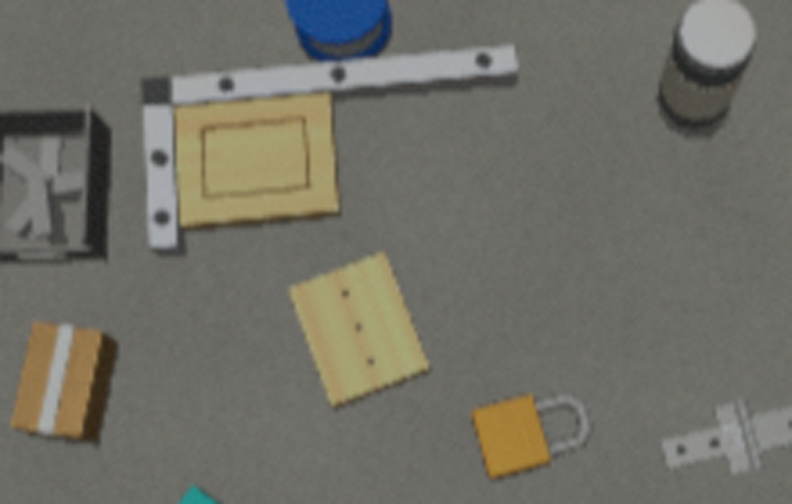

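Door is home: (-54.9,-69.9), rot -0.1°, touching both bars in the picture. For the post, I'll push along its own normal and turn it square on the way, then push +x, then +y.

Run:
```python
from h import *
z=.022; o=att("x"); o1=[180,0,o[2]+15.9]
go(-234.6,-84.2,.12,o1); line(-234.6,-84.2,z,.15)
line(-230.5,-98.6,z,.08)
r.movel([*W(-208,-150),z],vel=.05,attitude=o); print(fF(),r.read_clock())
line(-208,-135,z,.15); line(-208,-130,.12,.25)
r.gripper_to(.5)
go(-285,-150,.14,att("y")); im=see(); print(r.read_clock())
cv2.imwrite("pics/t5.png",cv2.resize(im[125:265,180:400],None,fx=3.6,fy=3.6,interpolation=cv2.INTER_CUBIC)[...,::-1])
```

```text
[0.61477234 0.98336731 0.55604163] 38.1083
panel [-208.4 -224.1] [120.  66.] rot 0.3
panel [-55.  -69.7] [118. 151.] rot -0.0
40.6333
```

View pics/t5.png

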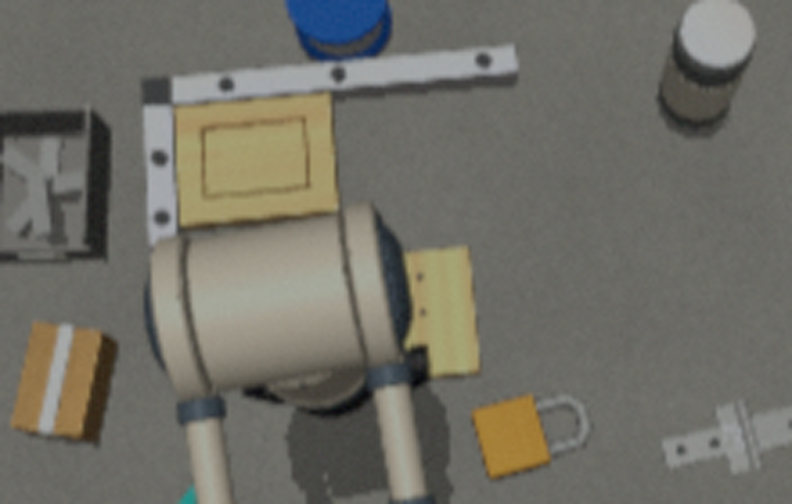

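The post is square at about (-208,-207) and the door is unchanged. Now I'll push +x to the bar, then +y to close.

Run:
```python
from h import *
z=.025
go(-281,-202,.10,att("y")); line(-281,-202,z,.15); print(fF())
line(-127,-202,z,.08); print(fF(),r.read_clock())
x,y=press(1,0,z,-127,-204,maxmm=14)
line(x-12,y,z,.15); line(x-25,y,.12,.25)
go(-57,-285,.12,att("x")); line(-57,-285,z,.15); print(fF(),r.read_clock())
line(-57,-248,z,.08)
x,y=press(0,1,z,-57,-248,maxmm=18)
line(x,y-12,z,.15); line(x,y-15,.12,.25); 
print(r.read_clock())
im=aside(att("x")); print(r.read_clock())
cv2.imwrite("pics/t6.png",cv2.resize(im[125:265,180:400],None,fx=3.6,fy=3.6,interpolation=cv2.INTER_CUBIC)[...,::-1])
```

```text
[ 1.02401041 -0.70783676 -0.47967883]
[ 0.06323274  0.76332946 -0.72035878] 43.725
press end -118.0 -204.0 F [-15.3  -1.4   8.8] tcp [-120.5 -204. ] t 45.975
[-0.31883131 -0.84091578  1.05888708] 49.0333
press end -57.0 -238.0 F [ -0.4 -12.   -0.8] tcp [ -57.  -240.8] t 52.1417
52.925
panel [ -54.8 -115. ] [119. 242.] rot -0.1
55.1917
```

View pics/t6.png

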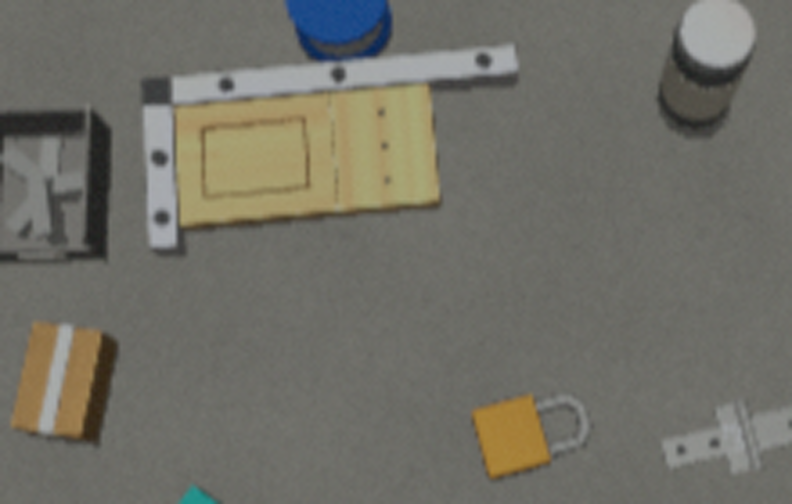

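The two panels now read as one rectangle of 110 × 231 mm, square to the fence and centred at (-54.8,-115), which is exactly the home layout. The seam is closed and every bystander in view is where it started. Handing in.

```bash
python3 -c "
from workcell import r
print(r.finish_job())"
```

```text
the job is handed in; nothing more can be done
None
```

I've handed the job in: both panels lie flat and square against the fence with the seam closed, measuring within about 1 mm of home in the last camera check. It took about 55 s of the 72 s, and no bystander in the last view had moved; the judge's verdict was not shown.

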